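# Unfold the tablet stand and set the recipe tablet on it

## Task

Set the recipe up beside the slow cooker: with closed fingertips push the folding wire prop of the red tablet stand up and back until it meets its stop, and press it firmly home there for a moment, but lightly enough (no gripping, no forcing) that the hinge is not strained and the stand is not shoved or tipped. Then lift the blue tablet out of its charging dock and set it gently on the stand, bottom edge just behind the two front lips, centred, leaning back on the prop with the screen to the front, and let go; leave everything else on the counter alone.

Things in the scene. Friction and masses are not known exactly. Their poses are not given: they have to be found in the camera images.
- stand: red cast tablet stand, loose on rubber feet, about 1.9 kg. x to the front (the side the reader sees, to which the prop folds), y along the width, z up, origin on the counter. Plate x -88 to +62 mm, y -95 to +95 mm, top at z = 11 mm. Pressing the prop home takes 4 to 10 N at its bar; over 15 N strains the hinge, and about as much tips or skids the stand.
- stand_seat (a point): point on the plate's top where the middle of the tablet's bottom edge belongs, 13 mm behind the stand's origin; stand's axes. Two lips 28 mm wide stand in front of it at y = -77.5 and +77.5 mm, rear face 5 mm in front of this point, 18 mm tall. On the open prop the tablet leans back 22 to 34 degrees, as its stop is set.
- stand_hinge (a point): middle of the prop's hinge axis (parallel to y), 55 mm behind the stand's origin, 20 mm above the counter; stand's axes
- prop_bar (a point): middle of the prop's round cross bar, 90 mm from the hinge axis: a U of 8 mm steel wire, legs at y = -55 and +55 mm, black sleeve 9 mm thick on the bar's middle 60 mm. Starts 25 to 55 degrees up from the front. A friction hinge holds it at any angle; 1 to 4 N at the bar swings it. The stop is set by screws, different each time: it is met 5 to 20 degrees behind straight up and must be felt.
- tablet_center (a point): centre of the blue-cased tablet, 11 mm thick (x), 220 mm wide (y), 160 mm high (z), 0.45 kg. Its frame: x out of the screen, y along the width, z from bottom edge to top edge. It starts upright in the dock.
- tablet_foot (a point): middle of the tablet's bottom edge face (80 mm below its centre); same axes.
- dock: grey charging dock, fixed to the counter, 90 mm deep (x), 130 mm wide (y), 40 mm high, origin at the middle of its underside; the tablet stands in its 14 mm wide slot along y, slot floor at z = 12 mm.
- bowl: brown glazed bowl, loose, 148 mm across, 62 mm high, origin under its centre
- spoon_ring: aluminium measuring spoons on a ring, loose, flat on the counter, origin at the ring's centre, spoons fan out up to 140 mm towards its x
- sugar_canister: white plastic sugar canister with yellow flip-top, loose, 108 mm across, 154 mm high, origin under its centre
- tub: closed clear plastic storage tub, loose, 300 mm (x) by 188 mm (y) by 107 mm high, origin under its centre
- slow_cooker: round steel slow cooker with glass lid, fixed, 310 mm across (370 mm over the handles along y), 257 mm high, origin under its centre
Mind the look-alikes: they are no part of the job. Leave any orange look-alike of the part that bears tablet_center alone.

How it is judged (in metres and radians):
On the way, in this order (a step that is already met when the one before it is completed fails the run):
1. the prop, swung past upright, is pressed home against its stop while the tablet is still in its dock (x of prop_bar in the frame of stand below -0.06 m and contact force between stand and the fingers above 3 N and distance of tablet_center from where it was at the start of the episode below 0.02 m), for 0.15 s.
2. the tablet is lifted clear of the dock (height (world z) of tablet_foot above 0.05 m), for 0.1 s.
At the end, for the whole second after the job is handed in: Prop swung back past upright (bar 60 mm or more behind the stand's origin); tablet on the plate, its bottom edge's middle 6 to 27 mm behind that origin, within 25 mm of the centre line, square within 8 deg, leaning back 16 to 39 deg, screen to the front; stand flat, still, within 15 mm of its start (x of prop_bar in the frame of stand below -0.06 m and x of tablet_foot in the frame of stand between -0.027 and -0.006 m and y of tablet_foot in the frame of stand between -0.025 and 0.025 m and z of tablet_foot in the frame of stand below 0.02 m and angle between tablet_center's own x axis and vertical between 0.88 and 1.3 rad and angle between the y axis of tablet_center and the y axis of stand, either way round below 0.14 rad and linear speed of stand below 0.02 m/s and angular speed of stand below 0.1 rad/s and angle between stand's own z axis and vertical below 0.04 rad and distance of stand from where it was at the start of the episode below 0.015 m); the robot touches nothing.
It fails at once if the stand or its prop is pushed or squeezed with more than 15 N by the fingers (contact force between stand and the fingers above 15 N).
It fails at once if the stand is shoved more than 15 mm or tipped by more than 3 degrees (distance of stand from where it was at the start of the episode above 0.015 m or angle between stand's own z axis and vertical above 0.052 rad).
It fails at once if the tablet is dropped or pressed on the stand with more than 40 N (contact force between stand and tablet above 40 N).
It fails at once if bowl, spoons, canister or tub is moved more than 15 mm (distance of any of bowl, spoon_ring, sugar_canister, tub from where it was at the start of the episode above 0.015 m).
It fails at once if the slow cooker is struck (contact force between slow_cooker and anything else above 15 N).
It also fails if it takes over 67 s, if anything falls off the work surface, if the arm or the gripper's body presses on something with over 40 N, if the wrist force passes 120 N, or if a joint passes its speed limit or range.

## Robot

A 6-joint arm with a two-finger parallel gripper is mounted at the origin on the work surface. World frame = base frame: x ahead of the robot, y to its left, z up, the work surface at z = 0. Lengths are in mm, angles in rad, forces in N, time in s.
With the tool pointing down it reaches from about 300 to 775 mm from the base axis. Payload 14.6 kg.
Tool frame: the origin (TCP) lies midway between the tips of the shut fingers; the grasp point (between the pads) lies 19 mm behind it (manip.hold_point_z is the distance from the TCP to the grasp point, in mm); z points along the fingers, y is the direction in which the jaws open and shut (so a half turn about z gives the same grasp; the last joint's range is limited). The gripper opens to 94 mm and grips with 3 to 60 N. Pads are 16 mm wide; open, the fingers measure 119 mm over their backs; the gripper's body (75 mm by 177 mm) begins 78 mm behind the grasp point.
Start: joints at [1.213, 0.3, 1.521, -0, 1.321, -0.067], TCP at [157.693, 526.899, 205.446] pointing down, gripper open.
Joint ranges: [-3.03, 3.03], [-0.79, 2.21], [0.23, 2.52], [-1.04, 4.18], [0, 3.07], [-2.55, 2.55]. Speed limits (rad/s): [2.22, 2.22, 2.57, 3.14, 3.14, 3.14].

## Interface

Orientations are given as [roll, pitch, yaw] about the fixed x, y, z axes, in that order (R = Rz(yaw) Ry(pitch) Rx(roll)).
In Python, from cell import manip gives the robot as it stands.
- The arm moves only by the shell command python3 -m crank 'ROWS' [OPENING] [FORCE]. ROWS is JSON, a list of rows, each an object with "offset": the shift along the world's x, y, z in m, a list of three; "spin": the turn about the world's z in degrees. In form: [{"offset": [dx, dy, dz], "spin": spin}, ...]. A call has exactly 8 rows; each row is the pose to reach, as a shift and turn from the pose measured when the call began; what a row does not reach only later rows make up. A row lasts 1/12 s, in which the tool goes at most 41.7 mm and 7.16 degrees, less where a joint would pass 70% of its speed; a pose out of reach is approached as far as the arm can. A call with a gripper value outside its range is refused whole. OPENING is the opening, from 0 (shut) to 1 (fully open), set as the call begins (- or left out, the last holds). The fingers move at their own pace and stop on an object; FORCE is the grip in N (left out, the last holds). Time passes only in rows, so rows that repeat a pose let the fingers close, or fill a call up. It gives the time, the measured TCP pose, the force and the opening at its end, in the units of the state.
- manip.read_state(): the state, without advancing time (a new reading comes with each control period).
- manip.camera(name): name is "scene" or "top" or "wrist"; returns a dict with "pixels" (400x640x3 uint8, red, green, blue), "fx", "fy", "cx", "cy" (pixels), "extrinsics" (4x4, takes a point from world to camera coordinates); the wrist camera has in their place "hand_eye" (4x4, takes a point from camera to tool coordinates, whose origin is the TCP and whose axes are the flange's). Camera axes: x right, y down, z forward; pixel columns grow to the right and rows downward; lengths in mm; the calibration is good to about 2 mm. A picture is of the moment at which its call begins: read the wrist's pose just before it. There is no depth.
- manip.sign_off(): hands the job in, once; it reports no verdict.
Trained networks look in a picture, given as the dict that the camera call returned (one of the last four; its "shot" number tells which), for a name from the list of things; names that differ only in an ending like _2 or _b are one class to them, and where a whole thing is asked for, a point or a joint stands for the part that bears it (a point fixed in the world has none). Each returns a list of dicts, best first, with "conf" (0 to 1); they miss things now and then, are a little off and sometimes report something else, mostly with a low value. They report only what shows in the picture. A call takes as long as a camera call. They do not tell look-alikes from the thing itself.
- manip.search_frame(picture, name): "location" ([x, y, z] in mm, in world coordinates, good to about 4 mm: the middle of the surface that is visible of it).
- manip.masks_of(picture, name): "mask" (400x640 bool, what is visible of it).
The state is a dict: "clock": time; "joints": joint angles; "qd": joint speeds; "effort": joint torques, N m; "eef_pos": TCP position; "eef_rot": TCP orientation; "wrist_force": force on the tool from outside, world axes, zero at the start; "moment": the same for the moment, N m; "finger_gap": finger opening in mm.
Only numpy, scipy, OpenCV 4.12 (cv2) and the standard library are available. Lean on these libraries where they do the work, as an engineer would, in place of code of your own. Each camera call takes 0.05 s, during which the arm holds its last target. There are 200 camera calls.

## Working session

There is one attempt and no reset: what is moved stays moved. The work goes in short steps, Python scripts to look and compute and a shell command to move; the robot and the scene stay as the last step left them, time stands still between calls to the robot, and variables do not carry over. Pictures are saved under pics/ and viewed, about 8 in all and at most 12, crops included, and the job is handed in when it is done.

```bash
ls; mkdir -p pics; cat > h.py <<'E'
import numpy as np, cv2
from cell import manip
def save(p,n,s=None):
    im=p["pixels"][:,:,::-1]
    if s: x0,x1,y0,y1,k=s; im=cv2.resize(im[y0:y1,x0:x1],None,fx=k,fy=k,interpolation=cv2.INTER_CUBIC)
    cv2.imwrite("pics/"+n+".png",im)
def proj(p,X):
    X=np.atleast_2d(X).astype(float); E=np.array(p["extrinsics"]); c=X@E[:3,:3].T+E[:3,3]
    return np.c_[p["fx"]*c[:,0]/c[:,2]+p["cx"],p["fy"]*c[:,1]/c[:,2]+p["cy"]]
def back(p,u,v,z):
    E=np.array(p["extrinsics"]); R=E[:3,:3]; o=-R.T@E[:3,3]
    d=R.T@np.array([(u-p["cx"])/p["fx"],(v-p["cy"])/p["fy"],1]); return o+d*(z-o[2])/d[2]
E
python3 - <<'E'
from h import *
s=manip.read_state(); print(s)
for c in ["scene","top"]:
    p=manip.camera(c); save(p,c+"0"); print(c,p["fx"],p["cx"],p["cy"],np.round(np.array(p["extrinsics"]),3).tolist())
    for n in ["stand","prop_bar","stand_seat","stand_hinge","tablet_center","dock","bowl","spoon_ring","sugar_canister","tub","slow_cooker"]:
        r=manip.search_frame(p,n); print(n,[(np.round(d["location"]).tolist(),round(d["conf"],2)) for d in r[:3]])
E
```

```text
pics
{'clock': 0.0, 'joints': array([ 1.21337798e+00,  3.00468133e-01,  1.52156750e+00,  2.45708403e-05,
        1.32070427e+00, -6.66128272e-02]), 'qd': array([-3.71024949e-04,  1.43869967e-03,  2.06223551e-03, -5.01479058e-04,
       -9.32894720e-05, -1.48450179e-03]), 'effort': array([-2.60653462e-03, -5.31811845e+01, -3.52734232e+01,  7.07268412e-02,
        2.45956139e-02, -6.98051076e-05]), 'eef_pos': array([157.61107752, 526.66390023, 204.89370368]), 'eef_rot': array([-3.14044953e+00, -1.00111735e-04,  2.85078099e+00]), 'wrist_force': array([ 0.03518739, -0.1369648 , -0.07077818]), 'moment': array([ 0.0115799 , -0.00973069,  0.04891701]), 'finger_gap': 93.97255725318547}
scene 450.4041338213117 309.4284041918285 195.0890610784539 [[0.161, 0.987, -0.022, -75.211], [0.524, -0.104, -0.845, -223.385], [-0.836, 0.124, -0.534, 1980.09], [0.0, 0.0, 0.0, 1.0]]
stand [([647.0, -216.0, 9.0], 0.74), ([767.0, 1.0, 35.0], 0.35)]
prop_bar []
stand_seat [([651.0, -211.0, 10.0], 0.7)]
stand_hinge [([650.0, -217.0, 8.0], 0.63)]
tablet_center [([381.0, -64.0, 94.0], 0.97), ([643.0, 189.0, 103.0
[... 459 characters left out ...]
1773.635], [0.0, 0.0, 0.0, 1.0]]
stand [([627.0, -215.0, 16.0], 0.59)]
prop_bar [([628.0, -213.0, 55.0], 0.76)]
stand_seat [([627.0, -214.0, 12.0], 0.59)]
stand_hinge [([627.0, -215.0, 13.0], 0.85), ([626.0, -212.0, 54.0], 0.46)]
tablet_center [([632.0, 186.0, 138.0], 0.85), ([417.0, 192.0, 161.0], 0.78), ([345.0, -56.0, 164.0], 0.57)]
dock [([610.0, 189.0, 40.0], 0.98), ([624.0, -214.0, 53.0], 0.3), ([631.0, 184.0, 139.0], 0.18)]
bowl [([799.0, -5.0, 30.0], 0.88)]
spoon_ring [([751.0, -428.0, 6.0], 0.97)]
sugar_canister [([657.0, 422.0, 147.0], 0.62)]
tub [([470.0, -592.0, 106.0], 0.62), ([454.0, 582.0, 217.0], 0.61), ([754.0, -427.0, 5.0], 0.25)]
slow_cooker [([459.0, 583.0, 219.0], 0.84)]
```

View pics/scene0.png

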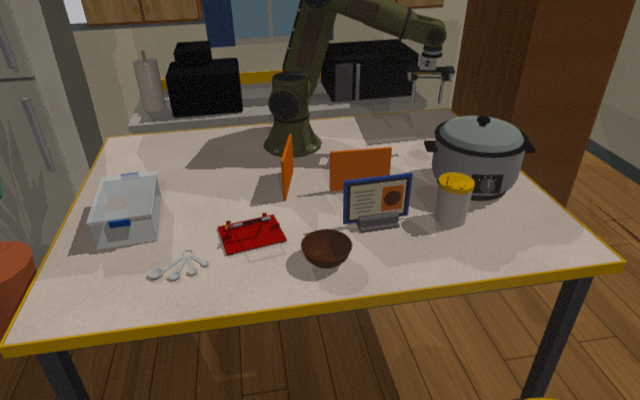

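View pics/top0.png

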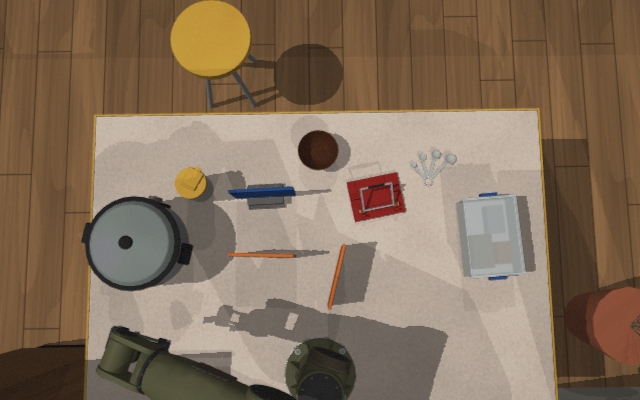

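```bash
python3 - <<'E'
from h import *
p=manip.camera("top");q=manip.camera("scene")
a=cv2.resize(p["pixels"][150:235,330:425],(0,0),fx=6,fy=6,interpolation=2)[:510]
b=cv2.resize(q["pixels"][195:265,200:300],(0,0),fx=6,fy=6,interpolation=2)[:,:]
a=a[:,:]; h=600
A=cv2.resize(p["pixels"][150:235,330:425],(390,349),interpolation=2);B=cv2.resize(q["pixels"][200:260,210:295],(400,282),interpolation=2)
cv2.imwrite("pics/c1.png",np.vstack([np.hstack([A,np.zeros((349,10,3),np.uint8),np.vstack([B,np.zeros((67,400,3),np.uint8)])])])[:,:,::-1])
for c in(p,q):
    im=cv2.cvtColor(c["pixels"],cv2.COLOR_RGB2HSV)
    m=((im[...,0]<5)|(im[...,0]>174))&(im[...,1]>170)&(im[...,2]>60); m=m.astype(np.uint8)
    n,l,st,_=cv2.connectedComponentsWithStats(m); print(st[st[:,4]>150])
    if c is p:
        x=np.argwhere(m[150:235,330:425])[:,::-1]+[330,150]
        P=np.array([back(c,u,v,11)[:2] for u,v in x]); r=cv2.minAreaRect(P.astype(np.float32)); print(r, cv2.boxPoints(r))
    for d in manip.masks_of(c,"tablet_center")[:3]:
        y,x=np.nonzero(d["mask"]);print("tab",d["conf"],x.min(),x.max(),y.min(),y.max(),c["pixels"][d["mask"]].mean(0))
E
```

```text
[[     0      0    640    400 254387]
 [   347    173     58     48   1114]
 [   363    185     28     23    499]]
((628.6773681640625, -214.41526794433594), (145.32220458984375, 185.2695770263672), 10.760234832763672) [[ 539.999    -136.97507 ]
 [ 574.58875  -318.98706 ]
 [ 717.3557   -291.85547 ]
 [ 682.766    -109.843475]]
tab 0.86 328 346 244 308 [155.22162162  92.97837838  56.24594595]
tab 0.68 229 293 253 257 [173.508  97.504  53.5  ]
tab 0.6 229 295 187 198 [34.40531561 52.87541528 86.03322259]
[[     0      0    640    400 254473]
 [   218    215     68     40   1495]]
tab 0.86 281 293 135 199 [133.40513834  63.13241107   4.22727273]
tab 0.7 343 411 174 223 [77.6586032  67.2360515  61.17245416]
tab 0.61 329 391 147 191 [113.19649123  57.42406015  18.18596491]
```

View pics/c1.png

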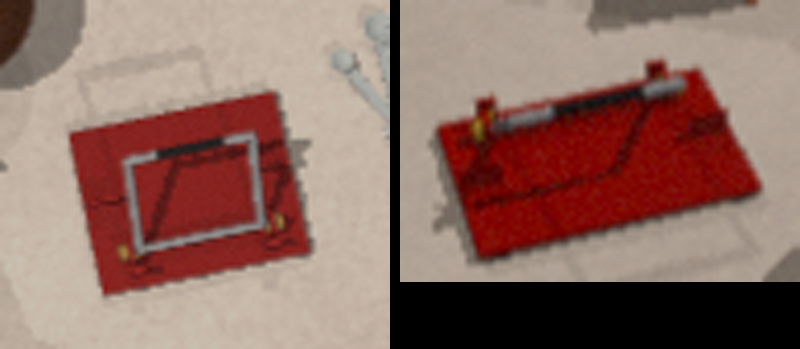

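The top view shows the bar with its black sleeve on the far side (+x), about pixel (376,186), and the hinge with its yellow screws on the robot side. So the stand faces +x with a yaw of about +10.8°. The blue tablet, at about (640,187), also shows its screen to +x, and the two orange tablets are the look-alikes.

```bash
python3 - <<'E'
from h import *
p=manip.camera("top");q=manip.camera("scene")
th=np.radians(10.76); R=np.array([[np.cos(th),-np.sin(th),0],[np.sin(th),np.cos(th),0],[0,0,1]]); O=np.array([641.5,-212,0])
W=lambda v:O+R@np.array(v,float)
print("corners",[proj(q,W([x,y,11])).round(0).tolist()for x in(-88,62)for y in(-95,95)])
sl=[]
for c,(x0,x1,y0,y1) in((p,(355,398,180,196)),(q,(235,290,210,232))):
    im=c["pixels"][y0:y1,x0:x1].astype(int); m=(im.max(2)<50); y,x=np.nonzero(m); print(m.sum(),x.mean()+x0,y.mean()+y0, x.min()+x0,x.max()+x0)
for a in range(25,60,5):
    b=W([-55+90*np.cos(np.radians(a)),0,20+90*np.sin(np.radians(a))]); print(a,b.round(),proj(p,b).round(1),proj(q,b).round(1))
E
```

```text
corners [[[216.0, 226.0]], [[273.0, 214.0]], [[225.0, 254.0]], [[286.0, 240.0]]]
20 375.85 185.6 369 383
33 251.96969696969697 221.21212121212122 243 261
25 [ 668. -207.   58.] [[374.6 184. ]] [[252.2 227.8]]
30 [ 664. -208.   65.] [[375.  184.7]] [[251.7 225.3]]
35 [ 660. -209.   72.] [[375.4 185.5]] [[251.2 222.8]]
40 [ 655. -209.   78.] [[375.9 186.6]] [[250.6 220.2]]
45 [ 650. -210.   84.] [[376.4 187.8]] [[250.  217.7]]
50 [ 644. -211.   89.] [[376.9 189.2]] [[249.4 215.3]]
55 [ 638. -213.   94.] [[377.5 190.7]] [[248.8 212.9]]
```

```bash
python3 -m crank '[{"offset":[0.01,-0.04,0.005],"spin":4},{"offset":[0.025,-0.08,0.01],"spin":8},{"offset":[0.04,-0.12,0.015],"spin":12},{"offset":[0.055,-0.155,0.02],"spin":16},{"offset":[0.07,-0.19,0.02],"spin":20},{"offset":[0.085,-0.225,0.02],"spin":24},{"offset":[0.1,-0.26,0.02],"spin":27.4},{"offset":[0.12,-0.29,0.02],"spin":27.4}]' 0 40
```

```text
clock: 2.17
eef_pos: [277.5, 235.0, 225.7]
eef_rot: [3.141, 0.001, -2.95]
wrist_force: [0.4, 0.2, -0.3]
finger_gap: 44.1
```

```bash
python3 -m crank '[{"offset":[0.027,-0.03,0],"spin":0},{"offset":[0.054,-0.06,0],"spin":0},{"offset":[0.081,-0.09,0],"spin":0},{"offset":[0.108,-0.12,0],"spin":0},{"offset":[0.135,-0.15,0],"spin":0},{"offset":[0.162,-0.18,0],"spin":0},{"offset":[0.189,-0.21,0],"spin":0},{"offset":[0.216,-0.24,0],"spin":0}]' 0 40
python3 -m crank '[{"offset":[0.027,-0.028,0],"spin":0},{"offset":[0.054,-0.056,0],"spin":0},{"offset":[0.081,-0.084,0],"spin":0},{"offset":[0.108,-0.11,0],"spin":0},{"offset":[0.135,-0.135,-0.01],"spin":0},{"offset":[0.162,-0.16,-0.02],"spin":0},{"offset":[0.185,-0.18,-0.04],"spin":0},{"offset":[0.2,-0.195,-0.07],"spin":0}]' 0 40
```

```text
clock: 2.83
eef_pos: [494.6, -7.0, 225.8]
eef_rot: [3.141, 0.001, -2.95]
wrist_force: [0.2, 0.9, -0.4]
finger_gap: 0.5
clock: 3.5
eef_pos: [696.7, -204.2, 156.7]
eef_rot: [-3.14, 0.005, -2.951]
wrist_force: [1.3, 1.0, 0.4]
finger_gap: 0.6
```

```bash
python3 -m crank '[{"offset":[-0.002,0,-0.02],"spin":0},{"offset":[-0.004,0.001,-0.04],"spin":0},{"offset":[-0.006,0.001,-0.06],"spin":0},{"offset":[-0.006,0.001,-0.08],"spin":0},{"offset":[-0.006,0.001,-0.1],"spin":0},{"offset":[-0.006,0.001,-0.1],"spin":0},{"offset":[-0.006,0.001,-0.1],"spin":0},{"offset":[-0.006,0.001,-0.1],"spin":0}]' 0 40
python3 -c "
from h import *
s=manip.read_state();print(s['eef_pos'],s['wrist_force'])
c=manip.camera('top');a=cv2.resize(c['pixels'][150:235,330:425],(400,358),interpolation=2)
c=manip.camera('scene');b=cv2.resize(c['pixels'][180:260,210:300],(400,356),interpolation=2)
cv2.imwrite('pics/c2.png',np.hstack([a[:356],b])[:,:,::-1])"
```

```text
clock: 4.17
eef_pos: [691.2, -203.4, 58.2]
eef_rot: [-3.139, 0.006, -2.951]
wrist_force: [-0.3, 0.1, 0.2]
finger_gap: 0.8
[ 691.24151427 -203.3824874    58.18024821] [-0.26905204  0.12138702  0.22681745]
```

View pics/c2.png

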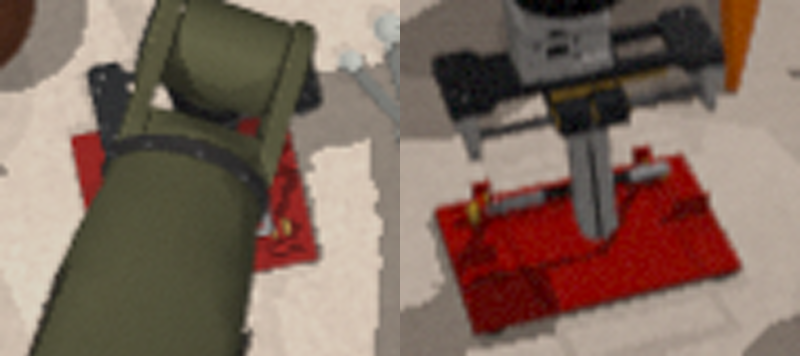

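The view shows the closed fingers in front of the sleeve, centred, with the bar undisturbed. I'll push along the arc.

```bash
python3 -m crank '[{"offset":[-0.0088,-0.0017,0],"spin":0},{"offset":[-0.0157,-0.003,0],"spin":0},{"offset":[-0.0206,-0.0039,0.002],"spin":0},{"offset":[-0.0245,-0.0047,0.005],"spin":0},{"offset":[-0.0285,-0.0054,0.0085],"spin":0},{"offset":[-0.0324,-0.0062,0.012],"spin":0},{"offset":[-0.0363,-0.0069,0.0155],"spin":0},{"offset":[-0.0403,-0.0077,0.019],"spin":0}]' 0 40
```

```text
clock: 4.93
eef_pos: [652.8, -211.1, 80.3]
eef_rot: [-3.136, 0.013, -2.951]
wrist_force: [7.8, 2.6, 6.7]
finger_gap: 0.3
```

```bash
python3 -m crank '[{"offset":[0,0,0],"spin":0},{"offset":[0,0,0],"spin":0},{"offset":[0,0,0],"spin":0},{"offset":[0,0,0],"spin":0},{"offset":[0,0,0],"spin":0},{"offset":[0,0,0],"spin":0},{"offset":[0,0,0],"spin":0},{"offset":[0,0,0],"spin":0}]' 0 40
python3 -c "
from h import *
s=manip.read_state();print(s['eef_pos'],s['wrist_force'],s['moment'])
c=manip.camera('scene');b=cv2.resize(c['pixels'][180:260,210:300],(540,480),interpolation=2)
cv2.imwrite('pics/c3.png',b[:,:,::-1])"
```

```text
clock: 5.6
eef_pos: [652.8, -211.1, 80.1]
eef_rot: [-3.136, 0.012, -2.951]
wrist_force: [-0.2, -0.2, -0.7]
finger_gap: 0.3
[ 652.75866996 -211.05605262   80.13437216] [-0.21746121 -0.18806985 -0.73407653] [ 0.0216582   0.0186007  -0.02872849]
```

View pics/c3.png

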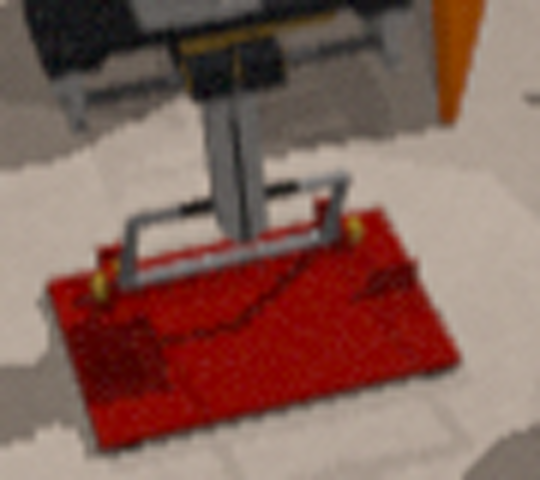

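The prop is swinging up with the fingers in front of it and the stand has not moved. The load at rest is about 0 N, so the earlier reading was from the motion.

```bash
python3 -m crank '[{"offset":[-0.0049,-0.0009,0.0035],"spin":0},{"offset":[-0.0098,-0.0019,0.0065],"spin":0},{"offset":[-0.0147,-0.0028,0.009],"spin":0},{"offset":[-0.0196,-0.0037,0.011],"spin":0},{"offset":[-0.0246,-0.0047,0.013],"spin":0},{"offset":[-0.0295,-0.0056,0.0145],"spin":0},{"offset":[-0.0344,-0.0065,0.016],"spin":0},{"offset":[-0.0393,-0.0075,0.017],"spin":0}]' 0 40
python3 -m crank '[{"offset":[-0.002,-0.0004,0],"spin":0},{"offset":[-0.004,-0.0008,0],"spin":0},{"offset":[-0.006,-0.0011,0],"spin":0},{"offset":[-0.008,-0.0015,0],"spin":0},{"offset":[-0.009,-0.0017,0],"spin":0},{"offset":[-0.01,-0.0019,0],"spin":0},{"offset":[-0.011,-0.0021,0],"spin":0},{"offset":[-0.012,-0.0023,0],"spin":0}]' 0 40
```

```text
clock: 6.32
eef_pos: [612.9, -218.7, 97.5]
eef_rot: [-3.136, 0.013, -2.951]
wrist_force: [1.6, 1.1, 2.5]
finger_gap: 0.7
clock: 6.98
eef_pos: [600.9, -221.0, 97.4]
eef_rot: [-3.136, 0.012, -2.951]
wrist_force: [1.8, 0.3, 0.8]
finger_gap: 0.4
```

```bash
python3 -m crank '[{"offset":[-0.001,-0.0002,0],"spin":0},{"offset":[-0.002,-0.0004,0],"spin":0},{"offset":[-0.003,-0.0006,0],"spin":0},{"offset":[-0.004,-0.0008,0],"spin":0},{"offset":[-0.005,-0.001,0],"spin":0},{"offset":[-0.006,-0.0011,0],"spin":0},{"offset":[-0.006,-0.0011,0],"spin":0},{"offset":[-0.006,-0.0011,0],"spin":0}]' 0 40
cat > chk.py <<'E'
from cell import manip; import sys, numpy as np
f=manip.read_state()["wrist_force"]; f=-(f@np.array([-.982,-.187,0])); print("push",round(f,2)); sys.exit(f>2.8)
E
python3 chk.py && python3 -m crank '[{"offset":[-0.0004,-0.0001,0],"spin":0},{"offset":[-0.0008,-0.0002,0],"spin":0},{"offset":[-0.0012,-0.0002,0],"spin":0},{"offset":[-0.0015,-0.0003,0],"spin":0},{"offset":[-0.0015,-0.0003,0],"spin":0},{"offset":[-0.0015,-0.0003,0],"spin":0},{"offset":[-0.0015,-0.0003,0],"spin":0},{"offset":[-0.0015,-0.0003,0],"spin":0}]' 0 40; python3 chk.py
```

```text
clock: 7.65
eef_pos: [594.6, -222.1, 97.2]
eef_rot: [-3.137, 0.012, -2.951]
wrist_force: [-0.1, -0.1, 0.5]
finger_gap: 0.6
push -0.15
push -0.15False
False
```

```bash
sed -i 's/sys.exit(f>2.8)/sys.exit(int(f>2.8))/' chk.py
python3 -m crank '[{"offset":[-0.0003,-0.0001,0],"spin":0},{"offset":[-0.0006,-0.0001,0],"spin":0},{"offset":[-0.0009,-0.0002,0],"spin":0},{"offset":[-0.0012,-0.0002,0],"spin":0},{"offset":[-0.0015,-0.0003,0],"spin":0},{"offset":[-0.0018,-0.0003,0],"spin":0},{"offset":[-0.0021,-0.0004,0],"spin":0},{"offset":[-0.0024,-0.0005,0],"spin":0}]' 0 40 ; python3 chk.py && python3 -m crank '[{"offset":[-0.0003,-0.0001,0],"spin":0},{"offset":[-0.0006,-0.0001,0],"spin":0},{"offset":[-0.0009,-0.0002,0],"spin":0},{"offset":[-0.0012,-0.0002,0],"spin":0},{"offset":[-0.0015,-0.0003,0],"spin":0},{"offset":[-0.0018,-0.0003,0],"spin":0},{"offset":[-0.0021,-0.0004,0],"spin":0},{"offset":[-0.0024,-0.0005,0],"spin":0}]' 0 40; python3 chk.py
```

```text
clock: 8.32
eef_pos: [592.2, -222.6, 97.2]
eef_rot: [-3.137, 0.012, -2.951]
wrist_force: [1.2, 0.4, 0.2]
finger_gap: 0.5
push 1.24
clock: 8.98
eef_pos: [589.7, -223.1, 97.1]
eef_rot: [-3.137, 0.012, -2.951]
wrist_force: [2.3, 0.1, -0.4]
finger_gap: 0.2
push 2.29
```

```bash
python3 -m crank '[{"offset":[-0.0002,0,0],"spin":0},{"offset":[-0.0004,-0.0001,0],"spin":0},{"offset":[-0.0006,-0.0001,0],"spin":0},{"offset":[-0.0008,-0.0002,0],"spin":0},{"offset":[-0.001,-0.0002,0],"spin":0},{"offset":[-0.0012,-0.0002,0],"spin":0},{"offset":[-0.0014,-0.0003,0],"spin":0},{"offset":[-0.0016,-0.0003,0],"spin":0}]' 0 40 ; python3 chk.py && python3 -m crank '[{"offset":[-0.0002,0,0],"spin":0},{"offset":[-0.0004,-0.0001,0],"spin":0},{"offset":[-0.0006,-0.0001,0],"spin":0},{"offset":[-0.0008,-0.0002,0],"spin":0},{"offset":[-0.001,-0.0002,0],"spin":0},{"offset":[-0.0012,-0.0002,0],"spin":0},{"offset":[-0.0014,-0.0003,0],"spin":0},{"offset":[-0.0016,-0.0003,0],"spin":0}]' 0 40; python3 chk.py && python3 -m crank '[{"offset":[-0.0002,0,0],"spin":0},{"offset":[-0.0004,-0.0001,0],"spin":0},{"offset":[-0.0006,-0.0001,0],"spin":0},{"offset":[-0.0008,-0.0002,0],"spin":0},{"offset":[-0.001,-0.0002,0],"spin":0},{"offset":[-0.0012,-0.0002,0],"spin":0},{"offset":[-0.0014,-0.0003,0],"spin":0},{"offset":[-0.0016,-0.0003,0],"spin":0}]' 0 40; python3 chk.py
```

```text
clock: 9.65
eef_pos: [588.1, -223.4, 97.1]
eef_rot: [-3.137, 0.012, -2.951]
wrist_force: [1.4, 0.4, -1.0]
finger_gap: 0.5
push 1.48
clock: 10.32
eef_pos: [586.5, -223.7, 97.1]
eef_rot: [-3.137, 0.012, -2.951]
wrist_force: [1.1, -0.2, -0.3]
finger_gap: 0.4
push 1.04
clock: 10.98
eef_pos: [585.6, -223.8, 97.2]
eef_rot: [-3.136, 0.014, -2.951]
wrist_force: [9.3, 1.7, -4.4]
finger_gap: 0.4
push 9.43
```

```bash
python3 -c "
from h import *
for i in range(5):
    manip.camera('scene'); s=manip.read_state(); print(s['clock'],s['wrist_force'].round(1),s['eef_pos'].round(1))"
```

```text
11.0333 [ 9.1  1.1 -5.6] [ 585.7 -223.8   97.2]
11.0833 [ 8.6  1.7 -5.5] [ 585.6 -223.8   97.2]
11.1333 [ 9.1  0.5 -4.9] [ 585.6 -223.8   97.2]
11.1833 [ 9.7  2.  -4.3] [ 585.7 -223.8   97.2]
11.2333 [ 8.9  1.8 -4.3] [ 585.6 -223.8   97.2]
```

Stop met: about 10 N held for 0.25 s, with the bar about 9° past upright. Now I'll back off and go to the dock.

```bash
python3 -m crank '[{"offset":[0.005,0.001,0],"spin":0},{"offset":[0.015,0.003,0.005],"spin":0},{"offset":[0.025,0.005,0.025],"spin":0},{"offset":[0.03,0.006,0.06],"spin":-5},{"offset":[0.03,0.02,0.095],"spin":-12},{"offset":[0.03,0.04,0.13],"spin":-19},{"offset":[0.03,0.07,0.155],"spin":-26},{"offset":[0.03,0.105,0.16],"spin":-33}]' 0 40
python3 -m crank '[{"offset":[0.002,0.035,0.005],"spin":-7},{"offset":[0.003,0.07,0.01],"spin":-14},{"offset":[0.005,0.105,0.015],"spin":-21},{"offset":[0.007,0.14,0.015],"spin":-28},{"offset":[0.008,0.175,0.015],"spin":-35},{"offset":[0.009,0.21,0.015],"spin":-42},{"offset":[0.01,0.245,0.015],"spin":-49},{"offset":[0.01,0.27,0.015],"spin":-56}]' 0.7 40
python3 -c "
from h import *
from scipy.spatial.transform import Rotation as Ro
s=manip.read_state();print(s['eef_pos'],s['eef_rot'],s['joints'])
p=manip.camera('top');t=manip.camera('wrist');save(t,'w1')
T=np.eye(4);T[:3,:3]=Ro.from_euler('xyz',s['eef_rot']).as_matrix();T[:3,3]=s['eef_pos'];C=T@np.array(t['hand_eye']);print(C.round(2).tolist(),t['fx'],t['cx'],t['cy'])
for c in(p,t):
    if c is t: c['extrinsics']=np.linalg.inv(C)
    im=cv2.cvtColor(c['pixels'],cv2.COLOR_RGB2HSV)
    m=((im[...,0]>100)&(im[...,0]<130)&(im[...,1]>120)).astype(np.uint8)
    n,l,st,ce=cv2.connectedComponentsWithStats(m);i=st[1:,4].argmax()+1;print(st[i])
    x=np.argwhere(l==i)[:,::-1]
    for z in (172,160): 
        r=cv2.minAreaRect(np.array([back(c,u,v,z)[:2] for u,v in x],np.float32));print(z,r)
"
```

```text
clock: 11.9
eef_pos: [616.4, -119.0, 262.5]
eef_rot: [-3.137, 0.02, 2.749]
wrist_force: [0.2, 0.2, -0.1]
finger_gap: 0.4
clock: 12.57
eef_pos: [626.0, 153.7, 277.6]
eef_rot: [-3.136, 0.02, 1.766]
wrist_force: [-0.1, -0.5, -0.3]
finger_gap: 50.5
[626.00956076 153.74399439 277.58603252] [-3.13625118  0.02030314  1.76646858] [ 0.19256055  0.48692882  1.0996014  -0.02032049  1.56034395 -0.00279142]
[[0.98, 0.19, 0.05, 610.36], [0.19, -0.94, -0.3, 237.83], [-0.01, 0.3, -0.95, 454.14], [0.0, 0.0, 0.0, 1.0]] 316.41043686737106 319.92388325621414 199.01436013161597
[280 187  15   9 106]
172 ((630.5369873046875, 98.67236328125), (46.945499420166016, 27.001327514648438), 89.10916900634766)
160 ((632.2890625, 99.4813232421875), (47.28574752807617, 27.196922302246094), 89.10889434814453)
[ 317   31   49  238 2563]
172 ((635.7390747070312, 186.91812133789062), (10.387535095214844, 215.81605529785156), 2.969109296798706)
160 ((636.8182983398438, 184.75274658203125), (10.829255104064941, 224.9951934814453), 2.9690723419189453)
```

View pics/w1.png

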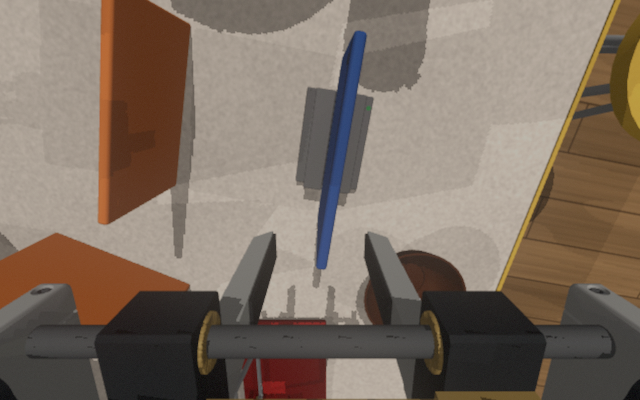

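The wrist view shows the blue tablet from (352,35) to (320,268) in its grey dock, with fingers open either side of its line and the orange look-alikes at left. Tablet: (636,186), yaw about +3°.

```bash
python3 -m crank '[{"offset":[0.005,0.02,0],"spin":-4},{"offset":[0.01,0.033,0],"spin":-8.2},{"offset":[0.01,0.033,0],"spin":-8.2},{"offset":[0.01,0.033,-0.03],"spin":-8.2},{"offset":[0.01,0.033,-0.06],"spin":-8.2},{"offset":[0.01,0.033,-0.09],"spin":-8.2},{"offset":[0.01,0.033,-0.12],"spin":-8.2},{"offset":[0.01,0.033,-0.138],"spin":-8.2}]' 0.7 25
python3 -m crank '[{"offset":[0,0,0],"spin":0},{"offset":[0,0,0],"spin":0},{"offset":[0,0,0],"spin":0},{"offset":[0,0,0],"spin":0},{"offset":[0,0,0],"spin":0},{"offset":[0,0,0],"spin":0},{"offset":[0,0,0],"spin":0},{"offset":[0,0,0],"spin":0}]' 0 25
```

```text
clock: 13.33
eef_pos: [634.8, 185.5, 135.9]
eef_rot: [-3.132, 0.021, 1.63]
wrist_force: [0.1, -0.2, -0.2]
finger_gap: 66.1
clock: 14.0
eef_pos: [634.9, 185.6, 136.3]
eef_rot: [-3.133, 0.021, 1.63]
wrist_force: [-0.5, 0.0, -0.1]
finger_gap: 16.2
```

```bash
python3 -m crank '[{"offset":[0,0,0],"spin":0},{"offset":[0,0,0],"spin":0},{"offset":[0,0,0],"spin":0},{"offset":[0,0,0],"spin":0},{"offset":[0,0,0.002],"spin":0},{"offset":[0,0,0.006],"spin":0},{"offset":[0,0,0.012],"spin":0},{"offset":[0,0,0.02],"spin":0}]' 0 25
```

```text
clock: 14.67
eef_pos: [634.8, 185.5, 156.4]
eef_rot: [-3.132, 0.021, 1.63]
wrist_force: [3.7, 0.1, -5.6]
finger_gap: 11.3
```

```bash
python3 -m crank '[{"offset":[0,0,0.025],"spin":0},{"offset":[0,0,0.055],"spin":0},{"offset":[0,-0.008,0.085],"spin":0},{"offset":[0,-0.025,0.105],"spin":0},{"offset":[0,-0.05,0.11],"spin":0},{"offset":[0,-0.08,0.11],"spin":0},{"offset":[0,-0.11,0.11],"spin":0},{"offset":[0,-0.14,0.11],"spin":0}]' 0 25
python3 -m crank '[{"offset":[0,-0.03,0],"spin":1},{"offset":[0,-0.06,0],"spin":2},{"offset":[-0.005,-0.09,0],"spin":3.5},{"offset":[-0.008,-0.12,0],"spin":5},{"offset":[-0.01,-0.15,0],"spin":6.5},{"offset":[-0.012,-0.18,0],"spin":7.8},{"offset":[-0.012,-0.205,0],"spin":7.8},{"offset":[-0.012,-0.22,0],"spin":7.8}]' 0 25
python3 - <<'E'
from h import *
s=manip.read_state();print(s['eef_pos'],s['eef_rot'],s['wrist_force'],s['finger_gap'])
p=manip.camera("top");q=manip.camera("scene")
im=cv2.cvtColor(p["pixels"],cv2.COLOR_RGB2HSV)
m=((im[...,0]<5)|(im[...,0]>174))&(im[...,1]>170)&(im[...,2]>60)
x=np.argwhere(m[150:235,330:425])[:,::-1]+[330,150]
if len(x)>100: print(cv2.minAreaRect(np.array([back(p,u,v,11)[:2] for u,v in x],np.float32)))
A=cv2.resize(p["pixels"][150:235,320:425],(400,324),interpolation=2);B=cv2.resize(q["pixels"][140:260,200:320],(400,400),interpolation=2)
cv2.imwrite("pics/c4.png",np.hstack([np.vstack([A,np.zeros((76,400,3),np.uint8)]),B])[:,:,::-1])
E
```

```text
clock: 15.33
eef_pos: [634.1, 44.4, 267.3]
eef_rot: [-3.131, 0.021, 1.631]
wrist_force: [0.5, -1.4, -3.9]
finger_gap: 10.5
clock: 16.0
eef_pos: [621.4, -177.9, 268.1]
eef_rot: [-3.131, 0.021, 1.765]
wrist_force: [-0.0, 0.2, -4.0]
finger_gap: 10.5
[ 621.41453582 -177.91093142  268.07764176] [-3.13107364  0.02112542  1.765444  ] [-0.01122328  0.19109794 -4.01780463] 10.513637618240274
((645.651611328125, -223.7352294921875), (229.87249755859375, 83.97809600830078), 60.167049407958984)
```

View pics/c4.png

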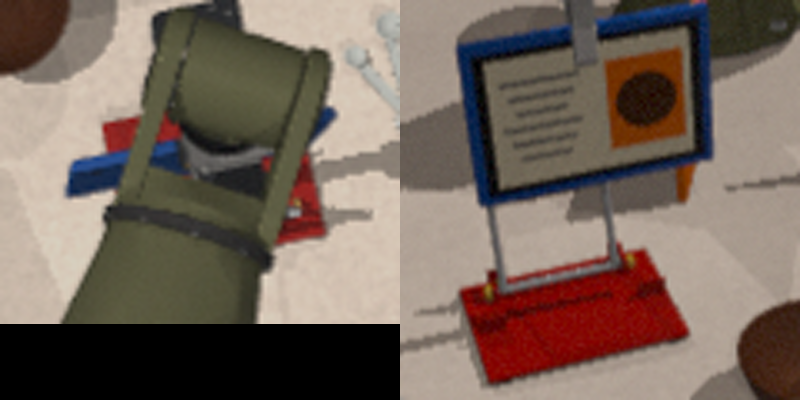

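Tablet held upright above the stand, screen front, and the predicted stand corners match the scene view. Now lowering.

```bash
python3 -m crank '[{"offset":[0,-0.02,0],"spin":0},{"offset":[0.0005,-0.038,-0.01],"spin":0},{"offset":[0.0005,-0.038,-0.03],"spin":0},{"offset":[0.0005,-0.038,-0.055],"spin":0},{"offset":[0.0005,-0.038,-0.08],"spin":0},{"offset":[0.0005,-0.038,-0.095],"spin":0},{"offset":[0.0005,-0.038,-0.105],"spin":0},{"offset":[0.0005,-0.038,-0.108],"spin":0}]' 0 25
python3 - <<'E'
from h import *
s=manip.read_state();print(s['eef_pos'],s['eef_rot'],s['wrist_force'])
q=manip.camera("scene")
th=np.radians(10.76); R=np.array([[np.cos(th),-np.sin(th),0],[np.sin(th),np.cos(th),0],[0,0,1]]); O=np.array([641.5,-212,0])
W=lambda v:O+R@np.array(v,float)
im=q["pixels"][150:260,205:300].copy(); im=cv2.resize(im,None,fx=5.4,fy=5.4,interpolation=2)
def pt(v,c):
    u=(proj(q,W(v))[0]-[205,150]+.5)*5.4; cv2.circle(im,tuple(int(a) for a in u),3,c,-1)
for y in(-110,110): pt([-14.5,y,36],(0,255,0))   # expected front bottom corners
for y in(-91.5,-63.5,63.5,91.5): pt([-8,y,29],(255,255,0))
for x in(-88,62):
    for y in(-95,95): pt([x,y,11],(0,255,255))
cv2.imwrite("pics/c5.png",im[:,:,::-1]); print(im.shape)
E
```

```text
clock: 16.77
eef_pos: [621.9, -214.1, 158.3]
eef_rot: [-3.129, 0.019, 1.765]
wrist_force: [0.3, -0.4, -4.0]
finger_gap: 11.0
[ 621.93367124 -214.08169477  158.26727643] [-3.12910032  0.01944921  1.7653839 ] [ 0.26685493 -0.42062873 -3.99367311]
(594, 513, 3)
```

View pics/c5.png

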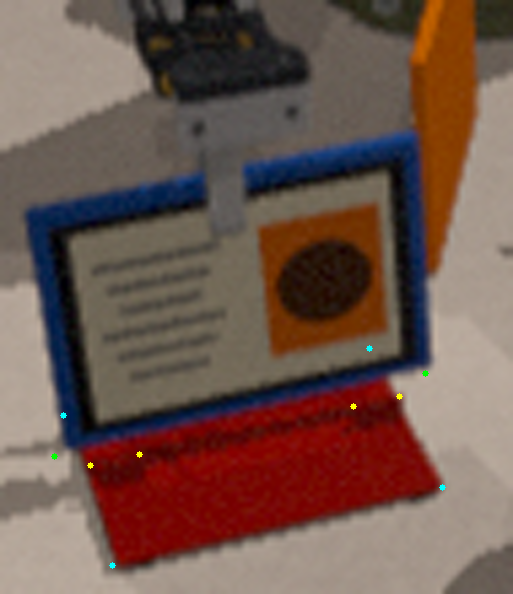

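```bash
cat > fit.py <<'E'
from h import *
from scipy.optimize import minimize
K=8
def sil(c,P):
    h=cv2.convexHull(((proj(c,P)+.5)*K).astype(np.float32)).astype(np.int32)
    m=np.zeros((400*K,640*K),np.uint8); cv2.fillConvexPoly(m,h,255); return cv2.resize(m,(640,400),interpolation=cv2.INTER_AREA)/255.
def box(x,y,yaw,xr,yr,zr,lean=0):
    P=np.array([[a,b,d] for a in xr for b in yr for d in zr],float)
    l=np.radians(lean); z0=min(zr); X=P[:,0].copy(); Z=P[:,2]-z0
    P[:,0]=X*np.cos(l)-Z*np.sin(l); P[:,2]=z0+X*np.sin(l)+Z*np.cos(l)
    t=np.radians(yaw); return np.c_[x+P[:,0]*np.cos(t)-P[:,1]*np.sin(t), y+P[:,0]*np.sin(t)+P[:,1]*np.cos(t),P[:,2]]
def fit(f,obs,x0,step):
    e=lambda q:sum(np.abs(sil(c,f(q))-m).sum() for c,m in obs)
    r=minimize(e,x0,method="Nelder-Mead",options=dict(initial_simplex=np.vstack([x0,np.array(x0)+np.diag(step)]),maxfev=150,xatol=.05,fatol=.1)); return r.x.round(2),round(r.fun,1)
def hull(m):
    m=cv2.morphologyEx(m.astype(np.uint8),cv2.MORPH_OPEN,np.ones((2,2)))
    n,l,st,_=cv2.connectedComponentsWithStats(m); m=(l==st[1:,4].argmax()+1).astype(np.uint8)
    c=max(cv2.findContours(m,0,2)[0],key=len); o=np.zeros_like(m); cv2.fillConvexPoly(o,cv2.convexHull(c),1); return o.astype(float)
def red(im):
    im=cv2.cvtColor(im,cv2.COLOR_RGB2HSV); return ((im[...,0]<5)|(im[...,0]>174))&(im[...,1]>150)&(im[...,2]>50)
def blue(im):
    im=cv2.cvtColor(im,cv2.COLOR_RGB2HSV); return (im[...,0]>104)&(im[...,0]<128)&(im[...,1]>110)&(im[...,2]>40)
E
python3 - <<'E'
from fit import *
s=manip.read_state()
p=manip.camera("top");q=manip.camera("scene")
t0=cv2.imread("pics/top0.png")[:,:,::-1];s0=cv2.imread("pics/scene0.png")[:,:,::-1]
ht=hull(red(t0)); hs=hull(red(s0))
for lo in(0,5):
    f=lambda v:box(*v,(-88,62),(-95,95),(lo,11))
    for n,o in(("top",[(p,ht)]),("scene",[(q,hs)]),("both",[(p,ht),(q,hs)])): print(lo,n,fit(f,o,[641.5,-212,10.8],[5,5,2]),ht.sum(),hs.sum())
m=np.zeros((400,640),bool); m[140:240,200:300]=blue(q["pixels"])[140:240,200:300]; hb=hull(m);print(hb.sum())
for lean in(0,):
  print("tab",fit(lambda v:box(v[0],v[1],v[2],(-5.5,5.5),(-110,110),(34,194)),[(q,hb)],[622,-214,11],[5,5,2]))
  print("tab z free",fit(lambda v:box(v[0],v[1],v[2],(-5.5,5.5),(-110,110),(v[3],v[3]+160),v[4]),[(q,hb)],[622,-214,11,34,0],[5,5,2,4,3]))
E
```

```text
0 top (array([ 638.25, -215.97,   10.92]), np.float64(60.6)) 2091.0 1789.0
0 scene (array([ 639.46, -208.23,   11.37]), np.float64(133.4)) 2091.0 1789.0
0 both (array([ 638.66, -213.45,   10.84]), np.float64(295.6)) 2091.0 1789.0
5 top (array([ 638.16, -215.52,   10.83]), np.float64(57.9)) 2091.0 1789.0
5 scene (array([ 645.62, -207.83,   11.23]), np.float64(71.5)) 2091.0 1789.0
5 both (array([ 640.21, -212.86,   11.42]), np.float64(341.4)) 2091.0 1789.0
941.0
tab (array([ 420.22, -278.28,   93.39]), np.float64(1007.5))
tab z free (array([ 503.75, -254.99,   51.69,   95.62,  -47.27]), np.float64(967.4))
```

```bash
python3 - <<'E'
from fit import *
q=manip.camera("scene")
m=np.zeros((400,640),np.uint8); m[170:240,203:290]=blue(q["pixels"])[170:240,203:290]
n,l,st,_=cv2.connectedComponentsWithStats(m); k=np.isin(l,[i for i in range(1,n) if st[i,4]>15]); pts=np.argwhere(k)[:,::-1].astype(np.int32)
o=np.zeros((400,640),np.uint8); cv2.fillConvexPoly(o,cv2.convexHull(pts),1); print(o.sum(),pts.min(0),pts.max(0),st[1:,4])
print("tab",fit(lambda v:box(v[0],v[1],v[2],(-5.5,5.5),(-110,110),(34,194)),[(q,o.astype(float))],[622,-210,11],[5,5,2]))
print("tab lean",fit(lambda v:box(v[0],v[1],v[2],(-5.5,5.5),(-110,110),(34,194),v[3]),[(q,o.astype(float))],[622,-210,11,0],[5,5,2,3]))
E
```

```text
3225 [210 174] [283 231] [601]
tab (array([ 613.11, -210.84,   12.3 ]), np.float64(103.2))
tab lean (array([ 610.77, -211.63,   12.05,   -2.22]), np.float64(70.7))
```

The cameras disagree by several mm about the tablet relative to the stand, so I'll lower the foot behind the lips and feel for them.

```bash
python3 -m crank '[{"offset":[0,0,-0.002],"spin":0},{"offset":[0,0,-0.004],"spin":0},{"offset":[0,0,-0.006],"spin":0},{"offset":[0,0,-0.008],"spin":0},{"offset":[0,0,-0.01],"spin":0},{"offset":[0,0,-0.012],"spin":0},{"offset":[0,0,-0.013],"spin":0},{"offset":[0,0,-0.013],"spin":0}]' 0 40
cat > chk2.py <<'E'
from cell import manip; import sys
s=manip.read_state(); f=s["wrist_force"]; fx=f[0]*.982+f[1]*.187; print("fx",round(fx,2),"fz",round(f[2],2)); sys.exit(int(abs(fx)>2 or f[2]>-2.5))
E
python3 chk2.py && python3 -m crank '[{"offset":[0.0005,0.0001,0],"spin":0},{"offset":[0.001,0.0002,0],"spin":0},{"offset":[0.0015,0.0003,0],"spin":0},{"offset":[0.002,0.0004,0],"spin":0},{"offset":[0.0025,0.0005,0],"spin":0},{"offset":[0.003,0.0006,0],"spin":0},{"offset":[0.0035,0.0007,0],"spin":0},{"offset":[0.004,0.0008,0],"spin":0}]'; python3 chk2.py && python3 -m crank '[{"offset":[0.0004,0.0001,0],"spin":0},{"offset":[0.0008,0.0002,0],"spin":0},{"offset":[0.0012,0.0002,0],"spin":0},{"offset":[0.0016,0.0003,0],"spin":0},{"offset":[0.002,0.0004,0],"spin":0},{"offset":[0.0024,0.0005,0],"spin":0},{"offset":[0.0027,0.0005,0],"spin":0},{"offset":[0.003,0.0006,0],"spin":0}]'; python3 chk2.py
```

```text
clock: 17.63
eef_pos: [622.6, -215.2, 147.7]
eef_rot: [-3.132, 0.022, 1.765]
wrist_force: [-0.2, -0.0, -3.0]
finger_gap: 11.0
fx -0.23 fz -3.01
clock: 18.3
eef_pos: [626.7, -214.4, 147.7]
eef_rot: [-3.132, 0.022, 1.765]
wrist_force: [-0.7, -0.2, -3.6]
finger_gap: 11.0
fx -0.76 fz -3.6
clock: 18.97
eef_pos: [629.2, -213.9, 147.7]
eef_rot: [-3.131, 0.021, 1.765]
wrist_force: [-5.7, -0.2, -0.5]
finger_gap: 10.9
fx -5.62 fz -0.54
```

```bash
python3 -m crank '[{"offset":[-0.002,-0.0004,0],"spin":0},{"offset":[-0.004,-0.0008,0],"spin":0},{"offset":[-0.0045,-0.0009,-0.001],"spin":0},{"offset":[-0.0045,-0.0009,-0.003],"spin":0},{"offset":[-0.0045,-0.0009,-0.005],"spin":0},{"offset":[-0.0045,-0.0009,-0.007],"spin":0},{"offset":[-0.0045,-0.0009,-0.009],"spin":0},{"offset":[-0.0045,-0.0009,-0.01],"spin":0}]'; python3 chk2.py && python3 -m crank '[{"offset":[0,0,-0.0003],"spin":0},{"offset":[0,0,-0.0006],"spin":0},{"offset":[0,0,-0.0009],"spin":0},{"offset":[0,0,-0.0012],"spin":0},{"offset":[0,0,-0.0014],"spin":0},{"offset":[0,0,-0.0016],"spin":0},{"offset":[0,0,-0.0018],"spin":0},{"offset":[0,0,-0.002],"spin":0}]'; python3 chk2.py;
```

```text
clock: 19.63
eef_pos: [624.6, -214.8, 137.2]
eef_rot: [-3.13, 0.021, 1.765]
wrist_force: [0.4, 0.1, -4.2]
finger_gap: 10.6
fx 0.44 fz -4.21
clock: 20.3
eef_pos: [624.7, -214.7, 135.4]
eef_rot: [-3.131, 0.021, 1.765]
wrist_force: [-0.5, 0.6, -2.1]
finger_gap: 10.5
fx -0.37 fz -2.1
```

Touchdown at z 135.4 as predicted. Now I'll open slightly while easing back, so the tablet leans onto the rear finger.

```bash
python3 -m crank '[{"offset":[0,0,0],"spin":0},{"offset":[-0.001,-0.0002,0],"spin":0},{"offset":[-0.0025,-0.0005,0],"spin":0},{"offset":[-0.004,-0.0008,0],"spin":0},{"offset":[-0.0055,-0.001,0],"spin":0},{"offset":[-0.007,-0.0013,0],"spin":0},{"offset":[-0.0085,-0.0016,0],"spin":0},{"offset":[-0.01,-0.0019,0],"spin":0}]' 0.17 10; python3 chk2.py
python3 -c "
from h import *
q=manip.camera('scene'); cv2.imwrite('pics/c6.png',cv2.resize(q['pixels'][150:260,205:300],None,fx=5,fy=5,interpolation=2)[:,:,::-1])"
```

```text
clock: 20.97
eef_pos: [614.5, -216.7, 135.4]
eef_rot: [-3.131, 0.021, 1.765]
wrist_force: [-0.1, -0.4, 1.0]
finger_gap: 15.9
fx -0.15 fz 0.95
```

View pics/c6.png

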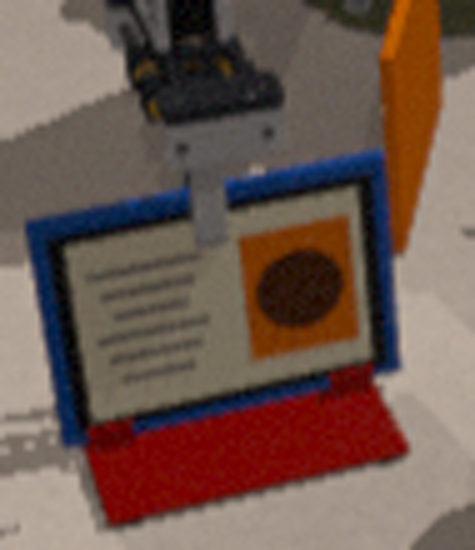

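The tablet is behind both lips and starting to lean. I'll continue back.

```bash
python3 -m crank '[{"offset":[-0.002,-0.0004,0],"spin":0},{"offset":[-0.004,-0.0008,0],"spin":0},{"offset":[-0.006,-0.0011,0],"spin":0},{"offset":[-0.008,-0.0015,0],"spin":0},{"offset":[-0.01,-0.0019,0],"spin":0},{"offset":[-0.012,-0.0023,0],"spin":0},{"offset":[-0.014,-0.0027,0],"spin":0},{"offset":[-0.016,-0.003,0],"spin":0}]' 0.3 10; python3 chk2.py
python3 -m crank '[{"offset":[-0.002,-0.0004,0],"spin":0},{"offset":[-0.004,-0.0008,0],"spin":0},{"offset":[-0.006,-0.0011,0],"spin":0},{"offset":[-0.008,-0.0015,0],"spin":0},{"offset":[-0.01,-0.0019,0],"spin":0},{"offset":[-0.012,-0.0023,0],"spin":0},{"offset":[-0.014,-0.0027,0],"spin":0},{"offset":[-0.016,-0.003,0],"spin":0}]' 0.4 10; python3 chk2.py
```

```text
clock: 21.68
eef_pos: [598.1, -219.8, 135.4]
eef_rot: [-3.13, 0.021, 1.765]
wrist_force: [-0.7, -0.7, -0.4]
finger_gap: 28.0
fx -0.8 fz -0.36
clock: 22.35
eef_pos: [581.9, -222.8, 135.4]
eef_rot: [-3.13, 0.021, 1.764]
wrist_force: [0.2, -0.3, -0.8]
finger_gap: 37.7
fx 0.12 fz -0.81
```

```bash
python3 -m crank '[{"offset":[-0.002,-0.0004,0],"spin":0},{"offset":[-0.004,-0.0008,0],"spin":0},{"offset":[-0.006,-0.0011,0],"spin":0},{"offset":[-0.008,-0.0015,0],"spin":0},{"offset":[-0.01,-0.0019,0],"spin":0},{"offset":[-0.012,-0.0023,0],"spin":0},{"offset":[-0.014,-0.0027,0],"spin":0},{"offset":[-0.015,-0.0029,0],"spin":0}]' 0.6 10; python3 chk2.py
python3 -c "
from h import *
q=manip.camera('scene');w=manip.camera('wrist'); a=cv2.resize(q['pixels'][150:260,205:300],(380,440),interpolation=2);b=cv2.resize(w['pixels'],(420,262));b=np.vstack([b,np.zeros((178,420,3),np.uint8)])
cv2.imwrite('pics/c7.png',np.hstack([a,b])[:,:,::-1])"
```

```text
clock: 23.02
eef_pos: [566.6, -225.8, 135.4]
eef_rot: [-3.13, 0.021, 1.764]
wrist_force: [0.7, -0.8, 0.0]
finger_gap: 56.2
fx 0.51 fz 0.05
```

View pics/c7.png

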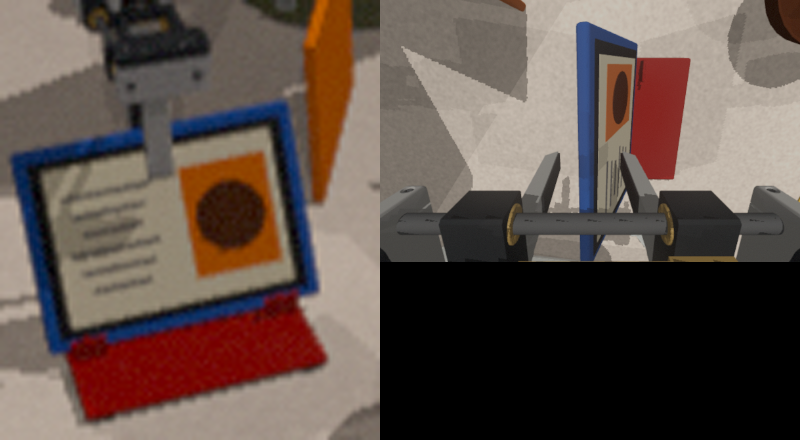

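The tablet rests on the prop behind the lips, with a finger clear on each side. Lifting away.

```bash
python3 -m crank '[{"offset":[0,0,0.003],"spin":0},{"offset":[0,0,0.008],"spin":0},{"offset":[0,0,0.015],"spin":0},{"offset":[0,0,0.025],"spin":0},{"offset":[0,0,0.04],"spin":0},{"offset":[0,0,0.06],"spin":0},{"offset":[0,0,0.085],"spin":0},{"offset":[0,0,0.11],"spin":0}]' 0.65 10; python3 chk2.py
python3 -m crank '[{"offset":[-0.03,0.02,0.01],"spin":0},{"offset":[-0.06,0.04,0.01],"spin":0},{"offset":[-0.09,0.06,0.01],"spin":0},{"offset":[-0.12,0.08,0.01],"spin":0},{"offset":[-0.15,0.1,0.01],"spin":0},{"offset":[-0.18,0.12,0.01],"spin":0},{"offset":[-0.2,0.14,0.01],"spin":0},{"offset":[-0.2,0.14,0.01],"spin":0}]' 0.65 10
python3 - <<'E'
from fit import *
q=manip.camera("scene"); p=manip.camera("top")
m=np.zeros((400,640),np.uint8); m[160:240,203:290]=blue(q["pixels"])[160:240,203:290]
o=np.zeros((400,640),np.uint8); cv2.fillConvexPoly(o,cv2.convexHull(np.argwhere(cv2.morphologyEx(m,cv2.MORPH_OPEN,np.ones((2,2))))[:,::-1].astype(np.int32)),1)
print("tab (stand in scene: ~642,-208,11.3)",fit(lambda v:box(v[0],v[1],v[2],(-5.5,5.5),(-110,110),(12,172),v[3]),[(q,o.astype(float))],[622,-210,11,25],[5,5,2,5]))
t0=cv2.imread("pics/top0.png")[:,:,::-1]; s0=cv2.imread("pics/scene0.png")[:,:,::-1]
for nm,a,b in(("top",t0,p["pixels"]),("scene",s0,q["pixels"])):
    y,x=np.nonzero(red(a)[140:260]&True); y2,x2=np.nonzero(red(b)[140:260])
    print(nm,[(v.min(),v.max()) for v in(x[(x>200)&(x<420)],y,x2[(x2>200)&(x2<420)],y2)])
a=cv2.resize(q['pixels'][150:260,205:300],(400,463),interpolation=2);b=cv2.resize(p['pixels'][140:240,320:420],(400,400),interpolation=2);b=np.vstack([b,np.zeros((63,400,3),np.uint8)])
cv2.imwrite('pics/c8.png',np.hstack([a,b])[:,:,::-1])
E
```

```text
clock: 23.78
eef_pos: [566.6, -225.7, 247.4]
eef_rot: [-3.131, 0.021, 1.764]
wrist_force: [0.4, -0.9, 0.3]
finger_gap: 61.3
fx 0.22 fz 0.35
clock: 24.45
eef_pos: [364.3, -83.6, 258.9]
eef_rot: [-3.133, 0.022, 1.765]
wrist_force: [0.2, 0.4, 0.1]
finger_gap: 61.0
tab (stand in scene: ~642,-208,11.3) (array([ 622.87, -207.36,   12.52,   21.4 ]), np.float64(83.4))
top [(np.int64(347), np.int64(404)), (np.int64(33), np.int64(80)), (np.int64(347), np.int64(404)), (np.int64(33), np.int64(80))]
scene [(np.int64(218), np.int64(328)), (np.int64(73), np.int64(114)), (np.int64(222), np.int64(323)), (np.int64(57), np.int64(114))]
```

View pics/c8.png

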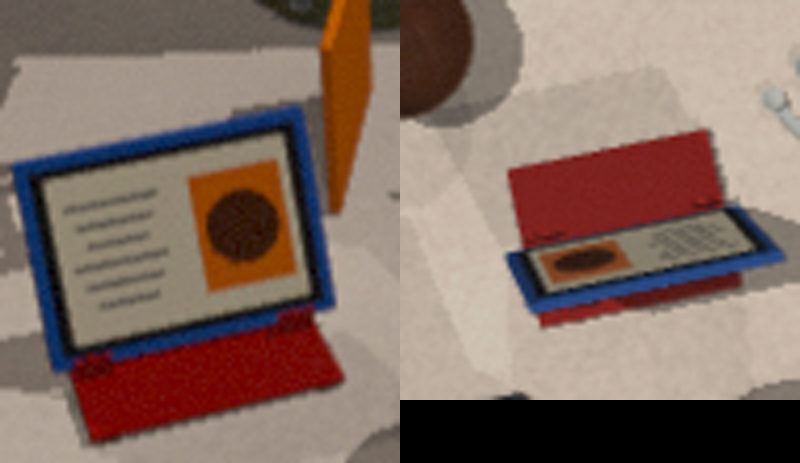

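The tablet is seated behind both lips, leaning back about 21–25° and centred. The stand's outline has not moved (same pixel extents), and the arm is clear.

```bash
python3 -c "
from h import *
s=manip.read_state();print(s['clock'],s['wrist_force'].round(1)); print(manip.sign_off())"
```

```text
24.55 [ 0.1 -0.6  0.4]
the job is handed in; nothing more can be done
None
```

The prop is set against its stop and the blue tablet is on the stand, screen to the front. I handed the job in at 24.6 s; no verdict is reported.

- **Prop:** I swung it up with closed fingertips until it met its stop, about 9° past upright. I held it there at about 10 N for 0.25 s. A reading of about 10.6 N while swinging it up fell to near zero at rest.
- **Tablet:** I lifted it out of the dock and lowered it behind the lips, which I found by a light touch of about 6 N. It then leaned back on the rear finger until the prop took it, and I let go.
- **Last checks:**
  - The bottom edge is about 17–20 mm behind the stand's origin and roughly centred.
  - It is square to the stand within about 1–2°.
  - It leans back about 21° in the image fit; the prop's measured angle gives about 25°.
  - The red plate covers the same pixels from above as at the start, so the stand shows no shift.
  - The arm is clear and feels no load.
- **Disagreements:** The cameras differed by up to 8 mm on the stand's position. Before touchdown, the scene camera put the tablet about 10 mm further back than the robot's own position did. Touching the lips matched the robot's figure to about 1 mm.
- **Not measured:** I didn't recheck the positions of the bowl, spoons, canister and tub at the end. No move went near them.

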